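# Put the leftover fittings away in the sorting tray

### The job

Put the leftover fittings from the pallet table away in the black sorting tray: the two wooden feet with a steel stud in the twin-cell bin, one standing upright in each cell, the castor that has its wheel in the round bin and the L-shaped bracket in the square bin, each standing the same way up as it is now, flat on the bin's floor. Leave the look-alikes where they stand on the bench: the round wooden offcut without a stud, the castor housing without a wheel and the T-shaped bracket. Let go of everything at the end.

Things in the scene. Friction and masses are not known exactly. Their poses are not given: they have to be found in the camera images.
- foot_a_c (a point): Turned wooden furniture foot standing upright, round, 56 mm tall without its stud: 32 mm across at the bottom, widening to 40 mm at 22 mm height, then straight-sided 40 mm to the top; a steel stud 8 mm thick stands 16 mm up from the middle of its top (22 mm washer). One of two identical feet. Point: on its axis, half-way up the wood (28 mm above its bottom); z is its axis.
- foot_b_c (a point): Turned wooden furniture foot standing upright, round, 56 mm tall without its stud: 32 mm across at the bottom, widening to 40 mm at 22 mm height, then straight-sided 40 mm to the top; a steel stud 8 mm thick stands 16 mm up from the middle of its top (22 mm washer). One of two identical feet. Point: on its axis, half-way up the wood (28 mm above its bottom); z is its axis.
- castor_c (a point): Castor standing on its steel mounting plate, wheel up, 58 mm tall. Plate 46 x 46 mm, 5 mm thick; two flat upright steel cheeks (30 mm long in x, outer faces 28 mm apart in y) rise from the plate to 44 mm height, and a black wheel (42 mm diameter, 19 mm wide, rigid, axle along y) sits between them, its top at 58 mm. Grip it across the cheeks (along y). Point: middle of the castor, 29 mm above the plate's underside; z up, y across the cheeks.
- angle_bracket_c (a point): L-shaped aluminium bracket, all 10 mm thick and 40 mm wide (along y), 60 mm tall: a flat base 46 mm long (along x) and an upright plate flush with one end of it, to be gripped across its 10 mm thickness (along x) in its upper half. Point: middle of the upright plate's thickness and width, 30 mm above the underside; z up, x points from the upright plate along the base, whose centre lies 18 mm from this point in +x (base from -5 to +41 mm).
- twin_bin: Grey oblong bin of two equal cells, 121 mm (x) by 62 mm (y) outside, walls 3 mm; a divider across the middle makes two cells, each 56 x 56 mm inside, centred 29.5 mm to either side of the origin along x. Fixed. Sits on the 5 mm floor of the black tray (140 x 308 mm, rim 14 mm high), in line with the other two bins, centres 98 mm apart, in any order. Origin: centre of its underside; its inner floor is 4 mm above the origin and its rim 22 mm above it.
- round_bin: Grey round bin, 94 mm outside and 88 mm inside diameter. Fixed. Sits on the 5 mm floor of the black tray (140 x 308 mm, rim 14 mm high), in line with the other two bins, centres 98 mm apart, in any order. Origin: centre of its underside; its inner floor is 4 mm above the origin and its rim 22 mm above it.
- square_bin: Grey square bin, 84 x 84 mm outside, 76 x 76 mm inside, sides along x and y. Fixed. Sits on the 5 mm floor of the black tray (140 x 308 mm, rim 14 mm high), in line with the other two bins, centres 98 mm apart, in any order. Origin: centre of its underside; its inner floor is 4 mm above the origin and its rim 22 mm above it.
- empty_castor_c (a point): Look-alike to leave alone: castor housing without a wheel; same plate (46 x 46 mm) and cheeks as the castor, 44 mm tall, only a thin axle between the cheeks. Point: 29 mm above its underside, in its middle.
- tee_bracket_c (a point): Look-alike to leave alone: bracket like an upside-down T, same plate thickness, width and height as the L-shaped one (10, 40 and 60 mm) but with its upright plate in the middle of a 68 x 40 mm base. Point: middle of the upright plate, 30 mm above the underside.
- offcut_c (a point): Look-alike to leave alone: plain straight round wooden offcut, 40 mm diameter, 56 mm tall, no taper and no stud. Point: its centre, 28 mm above the bench.
There are look-alikes about, which are no part of the job. Leave any blue or green look-alike of the part that bears angle_bracket_c alone.

How it is judged:
At the end, for the whole second after the job is handed in: Each studded foot upright on the floor of its own cell (14 mm of its middle in x and y), castor on its plate in the round bin (20 mm), L bracket on its base in the square bin (upright 38 mm in x and y), tilts under 8 deg, released, at rest; look-alikes standing, within 30 mm of their places (((x of foot_a_c in the frame of twin_bin between 0.0155 and 0.0435 m and y of foot_a_c in the frame of twin_bin between -0.014 and 0.014 m and z of foot_a_c in the frame of twin_bin between 0.026 and 0.037 m and angle between each of foot_a_c, foot_b_c's own z axis and vertical below 0.15 rad and x of foot_b_c in the frame of twin_bin between -0.0435 and -0.0155 m and y of foot_b_c in the frame of twin_bin between -0.014 and 0.014 m and z of foot_b_c in the frame of twin_bin between 0.026 and 0.037 m) or (x of foot_a_c in the frame of twin_bin between -0.0435 and -0.0155 m and y of foot_a_c in the frame of twin_bin between -0.014 and 0.014 m and z of foot_a_c in the frame of twin_bin between 0.026 and 0.037 m and angle between each of foot_a_c, foot_b_c's own z axis and vertical below 0.15 rad and x of foot_b_c in the frame of twin_bin between 0.0155 and 0.0435 m and y of foot_b_c in the frame of twin_bin between -0.014 and 0.014 m and z of foot_b_c in the frame of twin_bin between 0.026 and 0.037 m)) and horizontal distance between castor_c and round_bin below 0.02 m and z of castor_c in the frame of round_bin between 0.028 and 0.038 m and angle between each of castor_c, angle_bracket_c, empty_castor_c, tee_bracket_c, offcut_c's own z axis and vertical below 0.15 rad and x of angle_bracket_c in the frame of square_bin between -0.038 and 0.038 m and y of angle_bracket_c in the frame of square_bin between -0.038 and 0.038 m and z of angle_bracket_c in the frame of square_bin between 0.029 and 0.039 m and linear speed of each of foot_a, foot_b, castor, angle_bracket below 0.02 m/s and angular speed of each of foot_a, foot_b, castor, angle_bracket below 0.2 rad/s and distance of each of empty_castor_c, tee_bracket_c, offcut_c from where it was at the start of the episode below 0.03 m); the robot touches nothing.
It fails at once if the castor housing without a wheel is moved more than 30 mm from its place (distance of empty_castor_c from where it was at the start of the episode above 0.03 m).
It fails at once if the T-shaped bracket is moved more than 30 mm from its place (distance of tee_bracket_c from where it was at the start of the episode above 0.03 m).
It fails at once if the plain round offcut is moved more than 30 mm from its place (distance of offcut_c from where it was at the start of the episode above 0.03 m).
It also fails if it takes over 109 s, if anything falls off the work surface, if the arm or the gripper's body presses on something with over 40 N, if the wrist force passes 120 N, or if a joint passes its speed limit or range.

### The arm

A 7-joint arm with a two-finger parallel gripper is mounted at the origin on the work surface. World frame = base frame: x ahead of the robot, y to its left, z up, the work surface at z = 0. Lengths are in m, angles in rad, forces in N, time in s.
With the tool pointing down it reaches from about 0.375 to 0.925 m from the base axis. Payload 3.1 kg.
Tool frame: the origin (TCP) lies between the finger pads; the fingertips stand 19 mm ahead of it and the grasp point (between the pads) is the TCP; z points along the fingers, y is the direction in which the jaws open and shut (so a half turn about z gives the same grasp; the last joint's range is limited). The gripper opens to 85 mm and grips with 20 to 120 N. Pads are 22 mm wide; open, the fingers measure 114 mm over their backs; the gripper's body (76 mm by 85 mm) begins 54 mm behind the grasp point. The pads swing forward as they close: fully open they stand 13 mm farther back than shut.
Start: joints at [-1.371, 0.383, 0.044, 1.598, -0.018, 1.161, -0.05], TCP at [0.191, 0.621, 0.22] pointing down, gripper open.
Joint ranges: [-2.61, 2.61], [-0.41, 2.15], [-1.48, 1.57], [0, 2.5], [-1.57, 4.71], [0.05, 1.97], [-2.85, 2.85]. Speed limits (rad/s): [2.79, 2.79, 3.14, 3.14, 3.14, 3.14, 3.14].

### API

Orientations are given as a unit quaternion [x, y, z, w].
In Python, from bench import move_ptp, movel, move_j, move_gripper, pause, inverse_kinematics, read_camera, camera_params, MotionError, sign_off, look_for, tip_of, read_time_s, read_qpos, read_joint_vel, read_effort, read_eef_pos, read_tcp_rot, read_ft_force, read_ft_torque, read_finger_gap gives the robot as it stands. Calls block until the motion is done:
- move_ptp(position, orientation): joint-space move of the TCP to a pose.
- movel(position, orientation=None, speed=0.15): straight line of the TCP; orientation=None keeps the orientation; speed is the mean speed in m/s.
- move_j(angles): joint-space move.
- move_gripper(opening, effort=None): finger opening in m; effort is the grip in N (None keeps the last); returns when the fingers have stopped.
- pause(seconds).
- inverse_kinematics(position, orientation): joint angles nearest the present ones, or None.
- read_camera(name): name is "scene" or "top" or "wrist"; returns the picture (420x560x3 uint8, red, green, blue); there is no depth.
- camera_params(name): a dict with "K" (3x3 intrinsics, pixels), "camera_from_world" (4x4, takes a point from world to camera coordinates). Camera axes: x right, y down, z forward; pixel columns grow to the right and rows downward; lengths in m; the calibration is good to about 2 mm. A picture is of the moment at which its call begins: read the wrist's pose just before it. camera_params takes no time and is no camera call; for the wrist camera it gives the pose at the moment of the call.
A pose or a line that the arm cannot do raises MotionError and nothing moves.
- sign_off(): hands the job in, once; it reports no verdict.
Trained networks look in the newest picture that a camera, given by its name, has taken for a name from the list of things; names that differ only in an ending like _2 or _b are one class to them, and where a whole thing is asked for, a point or a joint stands for the part that bears it (a point fixed in the world has none). Each returns a list of dicts, best first, with "confidence" (0 to 1); they miss things now and then, are a little off and sometimes report something else, mostly with a low value. They report only what shows in the picture. A call takes as long as a camera call. They do not tell look-alikes from the thing itself.
- look_for(camera, name): "at" ([column, row] in pixels, amid what is visible of it).
- tip_of(camera, name): "at" ([column, row] in pixels: a listed point, or the origin of a listed thing).
Readings, each from a call of its own:
- read_time_s(): time.
- read_qpos(): joint angles.
- read_joint_vel(): joint speeds.
- read_effort(): joint torques, N m.
- read_eef_pos(): TCP position.
- read_tcp_rot(): TCP orientation.
- read_ft_force(): force on the tool from outside, world axes, zero at the start.
- read_ft_torque(): the same for the moment, N m.
- read_finger_gap(): finger opening in m.
Only numpy, scipy, OpenCV 4.12 (cv2) and the standard library are available. Lean on these libraries where they do the work, as an engineer would, in place of code of your own. Each camera call takes 0.05 s, during which the arm holds its last target.

## Working session

There is one attempt and no reset: what is moved stays moved. The work goes in short steps, each a Python script; the robot and the scene stay as the last script left them, time stands still between calls to the robot, and variables do not carry over. Pictures are saved under pics/ and viewed, and the job is handed in when it is done.

```bash
mkdir -p pics; ls; cat > h.py <<'E'
import numpy as np, cv2
from bench import *
def save(cam,name):
    im=read_camera(cam); cv2.imwrite('pics/'+name,im[:,:,::-1]); return im
def ray(cam,uv,z,P=None):
    P=P or camera_params(cam); K=np.array(P['K']);T=np.array(P['camera_from_world'])
    d=T[:3,:3].T@np.linalg.inv(K)@np.array([uv[0],uv[1],1.]); c=-T[:3,:3].T@T[:3,3]
    return c+d*(z-c[2])/d[2]
def proj(cam,p,P=None):
    P=P or camera_params(cam); K=np.array(P['K']);T=np.array(P['camera_from_world'])
    q=K@(T[:3,:3]@np.array(p)+T[:3,3]); return q[:2]/q[2]
E
python3 - <<'E'
from h import *
print(read_time_s(), read_eef_pos(), read_tcp_rot())
save('top','top0.png'); 
for n,z in [('foot_a_c',.028),('castor_c',.029),('angle_bracket_c',.03),('twin_bin',.005),('round_bin',.005),('square_bin',.005),('empty_castor_c',.029),('tee_bracket_c',.03),('offcut_c',.028)]:
    for r in tip_of('top',n): print(n,np.round(r['at']),round(r['confidence'],2),ray('top',r['at'],z).round(4))
save('scene','scene0.png');save('wrist','wrist0.png')
P=camera_params('top');print(P)
print(read_time_s())
E
```

```text
pics
0.0 [0.19043247 0.62044635 0.21817049] [ 1.48316453e-01  9.88939060e-01 -1.32131145e-03 -1.38454607e-04]
castor_c [426. 250.] 0.62 [ 0.4169 -0.3189  0.029 ]
angle_bracket_c [179. 180.] 0.81 [0.5807 0.2046 0.03  ]
angle_bracket_c [173. 216.] 0.67 [0.502  0.2146 0.03  ]
angle_bracket_c [180. 262.] 0.55 [0.4047 0.1992 0.03  ]
angle_bracket_c [280. 212.] 0.54 [ 0.5056 -0.0146  0.03  ]
twin_bin [348. 156.] 0.77 [ 0.6327 -0.1711  0.005 ]
round_bin [301. 161.] 0.95 [ 0.6243 -0.0638  0.005 ]
square_bin [258. 161.] 0.66 [0.628  0.0312 0.005 ]
empty_castor_c [369. 207.] 0.74 [ 0.5119 -0.2046  0.029 ]
tee_bracket_c [116. 244.] 0.6 [0.4448 0.3364 0.03  ]
offcut_c [331. 248.] 0.76 [ 0.4268 -0.1205  0.028 ]
{'K': array([[422.82076679,   0.        , 274.56067757],
       [  0.        , 422.82076679, 205.90171737],
       [  0.        ,   0.        ,   1.        ]]), 'camera_from_world': array([[-0.02318867, -0.99967086, -0.01097522,  0.00956296],
       [-0.98329518,  0.02478854, -0.18032227,  0.51553279],
       [ 0.18053497,  0.00661045, -0.98354635,  0.84431149],
       [ 0.        ,  0.        ,  0.        ,  1.        ]])}
0.6
```

View pics/top0.png

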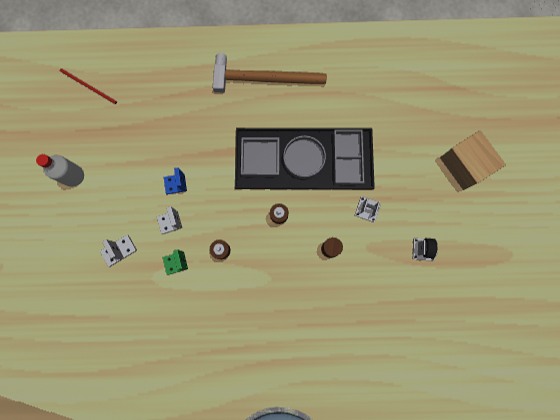

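View pics/scene0.png

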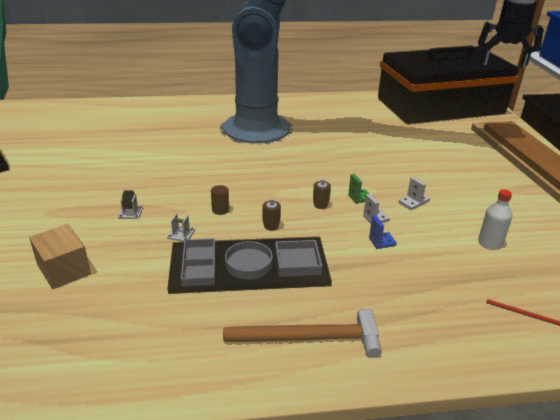

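View pics/wrist0.png

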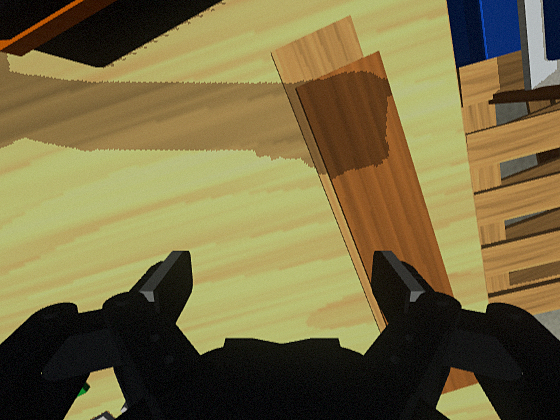

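```bash
python3 -c "
import cv2
i=cv2.imread('pics/top0.png')
cv2.imwrite('pics/z1.png',cv2.resize(i[130:330,80:280],(800,600)[::1] and (600,600),interpolation=2))
cv2.imwrite('pics/z2.png',cv2.resize(i[120:300,230:470],(800,600),interpolation=2))"
```

```text
(no output)
```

View pics/z1.png

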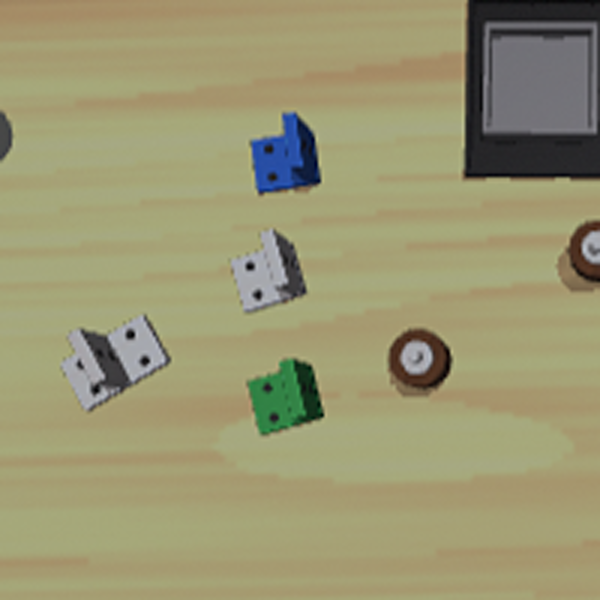

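View pics/z2.png

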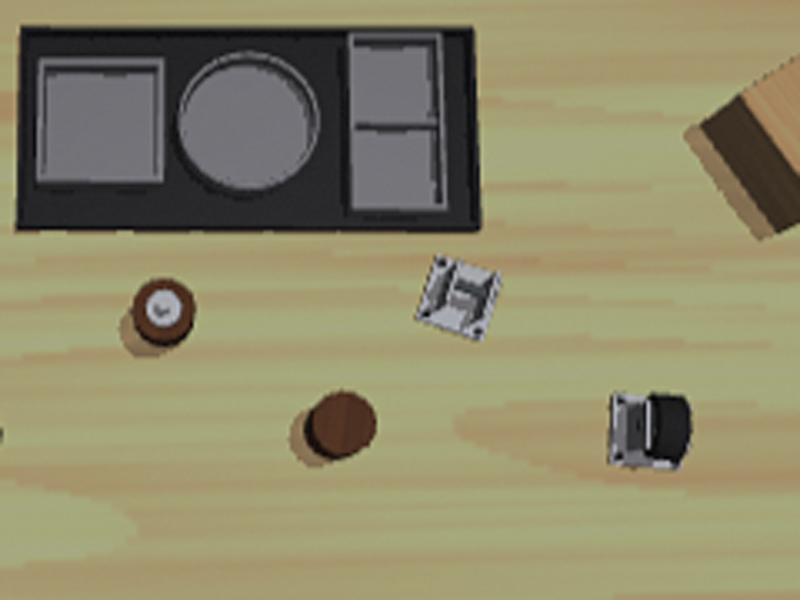

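```bash
python3 - <<'E'
import cv2
i=cv2.imread('pics/top0.png')
def crop(x,y,w,h,n,s=14):
    c=cv2.resize(i[y:y+h,x:x+w],None,fx=s,fy=s,interpolation=cv2.INTER_CUBIC)
    for k in range(0,w,5): cv2.putText(c,str(x+k),(k*s,10),0,.35,(0,0,255)); cv2.line(c,(k*s,0),(k*s,c.shape[0]),(0,0,255) ,1) if k%10==0 else 0
    for k in range(0,h,5): cv2.putText(c,str(y+k),(0,k*s+4),0,.35,(0,0,255)); cv2.line(c,(0,k*s),(c.shape[1],k*s),(0,0,255),1) if k%10==0 else 0
    return c
cv2.imwrite('pics/c1.png',cv2.hconcat([crop(150,200,40,40,0,10),crop(405,230,40,40,0,10)]))
cv2.imwrite('pics/c2.png',cv2.hconcat([crop(200,230,40,40,0,10),crop(260,195,40,40,0,10)]))
cv2.imwrite('pics/c3.png',crop(230,120,150,75,0,5))
E
```

```text
(no output)
```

View pics/c1.png

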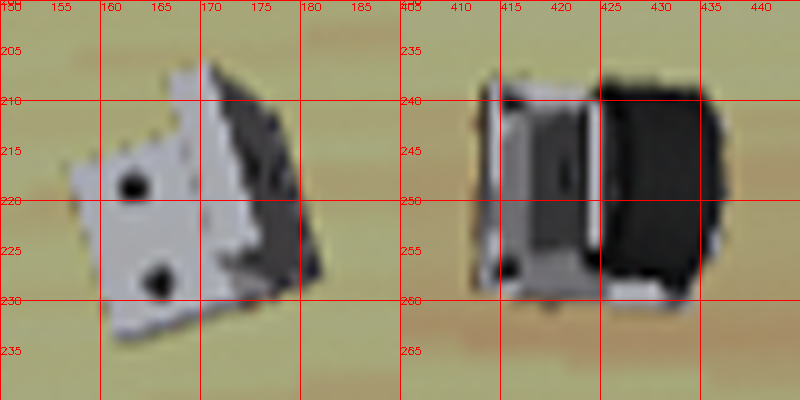

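View pics/c2.png

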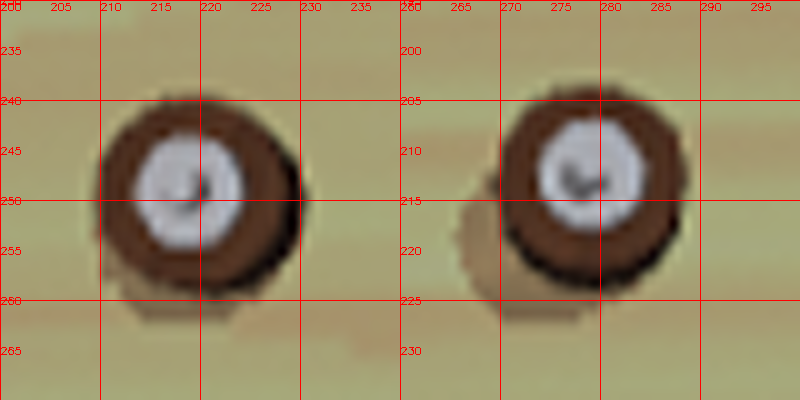

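View pics/c3.png

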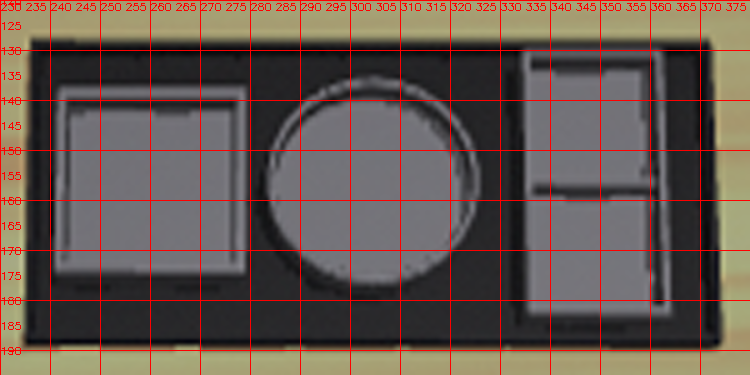

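```bash
python3 - <<'E'
from h import *
for n,p in dict(footL=(218.3,249),footR=(279,212.3)).items(): print(n,ray('top',p,.0575).round(4))
print('tray',[ray('top',p,.014).round(4)[:2] for p in [(235.8,128),(371.8,128),(373.8,189),(234.6,189.2)]])
print('rimtwin',[ray('top',p,.027).round(4)[:2] for p in [(334.8,130),(361.8,130),(363.8,182.5),(335.3,182.5)]])
print('rimsq',[ray('top',p,.027).round(4)[:2] for p in [(241.3,137.3),(278.8,137.3),(278.8,174.3),(240.8,174.5)]])
print('cheek',[ray('top',p,.044).round(4)[:2] for p in [(424.3,240),(424.3,255)]])
print('plate',[ray('top',p,.005).round(4)[:2] for p in [(413.7,238),(412.5,259.5)]])
print('bracket base',[ray('top',p,.01).round(4)[:2] for p in [(156.8,216.5),(161.5,233.8),(168,213.5)]], 'top',[ray('top',p,.06).round(4)[:2] for p in [(167,207.8),(170.6,206.7),(175.5,225)]])
for q in ([1,0,0,0],[0,1,0,0]):
  for p in [(.61,-.165,.3),(.5,0,.05),(.415,-.32,.06),(.5,.2,.06)]: print(q,p,inverse_kinematics(p,q))
E
```

```text
footL [0.4269 0.1142 0.0575]
footR [ 0.4999 -0.0119  0.0575]
tray [array([0.7033, 0.081 ]), array([ 0.6949, -0.2263]), array([ 0.5539, -0.2216]), array([0.5613, 0.0845])]
rimtwin [array([ 0.6876, -0.1408]), array([ 0.6859, -0.2007]), array([ 0.5661, -0.1978]), array([ 0.5677, -0.136 ])]
rimsq [array([0.6762, 0.0676]), array([ 0.6739, -0.0158]), array([ 0.5892, -0.0137]), array([0.5909, 0.0694])]
cheek [array([ 0.4364, -0.312 ]), array([ 0.4054, -0.3093])]
plate [array([ 0.4449, -0.3029]), array([ 0.3987, -0.2965])]
bracket base [array([0.5053, 0.2561]), array([0.4669, 0.2448]), array([0.5113, 0.2316])] top [array([0.5148, 0.2208]), array([0.517 , 0.2134]), array([0.4783, 0.2024])]
[1, 0, 0, 0] (0.61, -0.165, 0.3) [-0.60928968  0.47876656  1.11293306  1.58485338 -0.43701147  1.35298455
 -1.01552523]
[1, 0, 0, 0] (0.5, 0, 0.05) [-0.93006726  0.55240055  1.01956824  2.11475174 -0.65150762  0.8288736
 -1.07974595]
[1, 0, 0, 0] (0.415, -0.32, 0.06) [-0.10973494  0.47700965  0.82039917  2.05031587 -0.48082791  0.81257355
 -0.57486105]
[1, 0, 0, 0] (0.5, 0.2, 0.06) [-1.00916256  0.45104718  0.65649024  2.01145176 -0.37967633  0.80072053
 -1.70267645]
[0, 1, 0, 0] (0.61, -0.165, 0.3) [-0.53603003  0.4209621   0.98136002  1.58226441 -0.35724858  1.33089072
  2.06168109]
[0, 1, 0, 0] (0.5, 0, 0.05) [-0.63029568  0.39470106  0.63113271  2.10440982 -0.34225208  0.74242201
  1.79073575]
[0, 1, 0, 0] (0.415, -0.32, 0.06) [ 0.72977694  0.36441215 -0.17364502  2.01250196  0.08841973  0.77165205
  2.0746685 ]
[0, 1, 0, 0] (0.5, 0.2, 0.06) [-0.73081108  0.39205834  0.31916266  1.99920827 -0.17206132  0.775724
  1.25980951]
```

```bash
cat >> h.py <<'E'
def Q(psi): 
    psi=psi+np.pi
    return [np.cos(psi/2),np.sin(psi/2),0,0]
OBJ=dict(br=(.497,.212,.282),fL=(.4269,.1142,0),fR=(.4999,-.0119,0),ca=(.4194,-.323,-.11))
E
python3 - <<'E'
from h import *
x,y,p=OBJ['br']
move_ptp([x,y,.2],Q(p)); print(read_time_s(),read_eef_pos(),read_tcp_rot(),read_qpos())
save('wrist','w1.png'); P=camera_params('wrist')
import pickle; pickle.dump(P,open('w1.pkl','wb'))
for r in tip_of('wrist','angle_bracket_c'): print(r, ray('wrist',r['at'],.03,P))
s,c=np.sin(p),np.cos(p)
im=cv2.imread('pics/w1.png')
# expected outline
def B(a,b,z): return (x+a*(-s)*1-b*c*-1, y+a*c+b*s, z)
for a,b,z in [(-.005,-.02,.06),(-.005,.02,.06),(.005,-.02,.06),(.005,.02,.06),(.041,-.02,.01),(.041,.02,.01),(-.005,-.02,0),(-.005,.02,0)]:
    u=proj('wrist',B(a,b,z),P); cv2.circle(im,tuple(int(t) for t in np.round(u)),2,(0,0,255),-1)
cv2.imwrite('pics/w1o.png',im)
E
```

```text
2.4583 [0.49670163 0.21345811 0.20008833] [-1.41544925e-01  9.89931776e-01  3.22551274e-04  9.42775340e-05] [-0.75357722  0.19762116  0.30459594  1.8947995  -0.068239    1.05866685
  1.4337371 ]
{'at': [290.1, 97.9], 'confidence': 0.79} [0.40974154 0.19780692 0.03      ]
{'at': [280.6, 184.7], 'confidence': 0.73} [0.49891086 0.21363942 0.03      ]
{'at': [250.1, 252.5], 'confidence': 0.59} [0.58649325 0.20197013 0.03      ]
```

View pics/w1o.png

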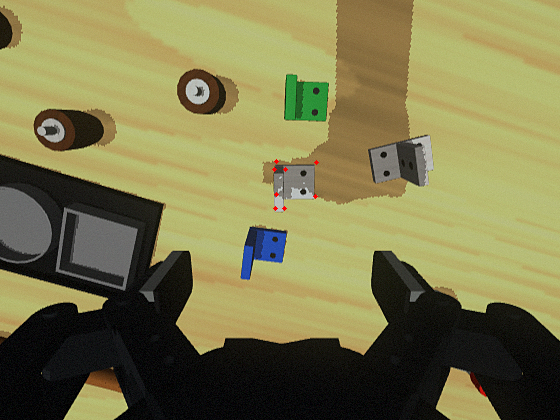

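```bash
python3 - <<'E'
from h import *
x,y,p=OBJ['br']; x,y=.4978,.2125
movel([x,y,.045],Q(p),speed=.2)
print(read_time_s(),read_eef_pos())
move_gripper(.0,40); print(read_finger_gap(),read_ft_force(),read_time_s())
movel([x,y,.15],speed=.2)
print(read_finger_gap(),read_time_s(),read_eef_pos())
# target: square centre (.632,.027), upright offset -18mm along bracket x; bracket x -> world +y (tool psi=-.0255)
t=-.0255; sx,sy=.632,.027
X=sx+.018*np.sin(t)*1; Y=sy-.018*np.cos(t)
move_ptp([X,Y,.15],Q(t)); print(read_time_s(),read_eef_pos(),read_finger_gap())
save('top','t1.png'); save('scene','s1.png');save('wrist','w2.png')
E
python3 -c "
import cv2
a=cv2.imread('pics/t1.png')[90:300,80:400];b=cv2.imread('pics/s1.png')[130:340,100:420]
cv2.imwrite('pics/cmb1.png',cv2.resize(cv2.vconcat([a,b]),(480*1,630))[:600])"
```

```text
3.4833 [0.49888069 0.21303916 0.04596424]
0.008203355259821092 [ 0.12443687 -0.03565565 -0.73392157] 4.1667
0.007698712576044674 4.8417 [0.49686035 0.21224484 0.14912475]
5.8 [0.63046002 0.01206305 0.14888784] 0.008064897247798892
```

View pics/cmb1.png

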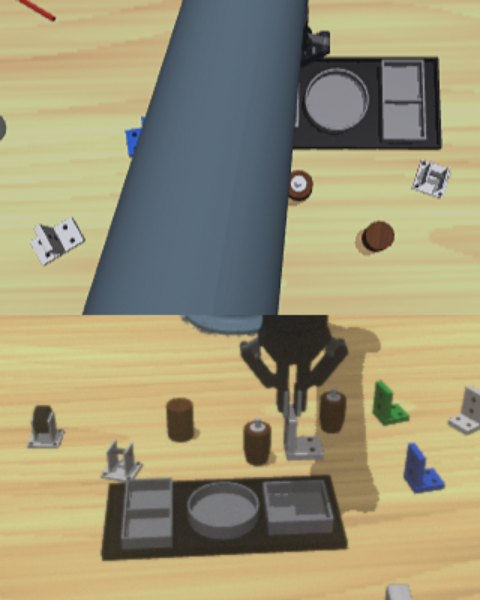

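View pics/w2.png

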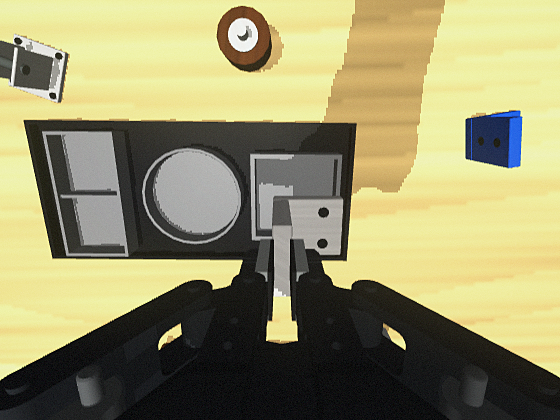

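```bash
python3 - <<'E'
from h import *
t=-.0255; X,Y=.632-.018*.0255,.027-.018
movel([X,Y,.07],Q(t),speed=.15); print(read_ft_force(),read_eef_pos())
movel([X,Y,.0555],speed=.06); print(read_ft_force(),read_eef_pos())
move_gripper(.035); print(read_finger_gap(),read_time_s())
movel([X,Y,.17],speed=.25); move_gripper(.085)
print(read_time_s()); save('wrist','w3.png'); P=camera_params('wrist')
for n,z in [('angle_bracket_c',.039),('twin_bin',.005),('round_bin',.005),('square_bin',.005),('foot_a_c',.028)]:
  for r in tip_of('wrist',n): print(n,np.round(r['at']),round(r['confidence'],2),ray('wrist',r['at'],z,P).round(4))
E
```

```text
[-0.01653669  0.94801004 -0.93875794] [0.63219277 0.00920095 0.07061388]
[-0.09573657 -0.91490516 -1.76148579] [0.63115351 0.00902729 0.05514207]
0.035002726312832806 7.4
8.5583
angle_bracket_c [282. 192.] 0.85 [0.6319 0.0101 0.039 ]
angle_bracket_c [479. 139.] 0.61 [0.5871 0.1937 0.039 ]
twin_bin [114. 187.] 0.93 [ 0.63   -0.1712  0.005 ]
round_bin [208. 184.] 0.61 [ 0.6301 -0.0694  0.005 ]
```

View pics/w3.png

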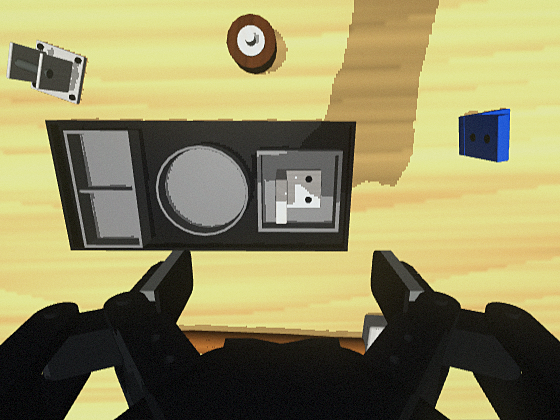

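```bash
python3 - <<'E'
from h import *
print('w3 foot',ray('wrist',(250.5,41.5),.0575))
x,y,_=OBJ['fR']; t=-.0255
move_ptp([x,y,.17],Q(t))
P=camera_params('wrist'); im=save('wrist','w4.png')
u=proj('wrist',(x,y,.0575),P); print(u,read_time_s())
cv2.circle(im,tuple(int(v) for v in np.round(u)),2,(0,0,255),-1); cv2.imwrite('pics/w4o.png',im[:,:,::-1])
for r in tip_of('wrist','foot_a_c'): print(r,ray('wrist',r['at'],.028,P))
E
```

```text
w3 foot [ 0.50405247 -0.01185161  0.0575    ]
[280.71406973 195.60265725] 9.5
{'at': [414.1, 114.0], 'confidence': 0.7} [0.43148693 0.11571241 0.028     ]
```

View pics/w4o.png

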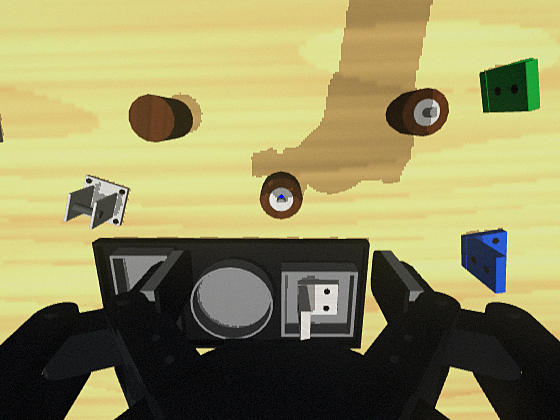

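```bash
cat >> h.py <<'E'
def pick(x,y,psi,z,up=.15,f=40):
    movel([x,y,z],Q(psi),speed=.2); print('at',read_eef_pos(),read_time_s())
    move_gripper(0,f); print('gap',read_finger_gap(),'F',np.round(read_ft_force(),2))
    movel([x,y,up],speed=.2); print('lifted gap',read_finger_gap(),read_time_s())
def place(x,y,psi,z,opening,up=.15):
    movel([x,y,z+.012],Q(psi),speed=.15); print(read_ft_force())
    movel([x,y,z],speed=.05); print('F',np.round(read_ft_force(),2),read_eef_pos())
    move_gripper(opening); print('gap',read_finger_gap())
    movel([x,y,up],speed=.25); print(read_time_s())
E
python3 - <<'E'
from h import *
t=-.0255
pick(.501,-.012,t,.043)
move_ptp([.657,-.170,.15],Q(t)); print(read_eef_pos(),read_finger_gap())
save('wrist','w5.png');save('scene','s5.png')
E
```

```text
at [ 0.50231106 -0.01214758  0.04357834] 10.3333
gap 0.017082353241852782 F [-1.46  0.08  9.55]
lifted gap 0.0048835771413326765 11.6667
[ 0.65568999 -0.16821983  0.14826337] 0.005094131842399578
```

View pics/w5.png

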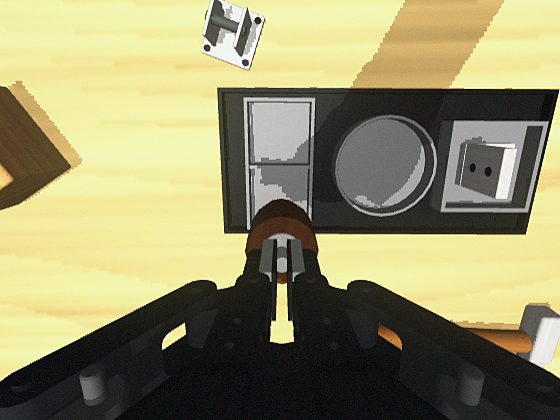

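View pics/s5.png

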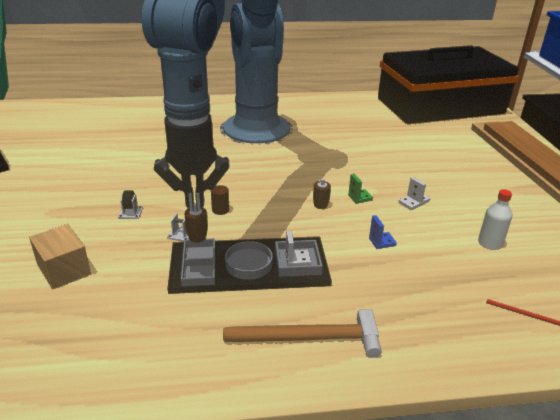

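```bash
python3 -c "
import cv2
a=cv2.imread('pics/s5.png')[150:280,140:260];b=cv2.imread('pics/w5.png')[180:330,200:360]
cv2.imwrite('pics/cmb2.png',cv2.hconcat([cv2.resize(a,(400,433),interpolation=2),cv2.resize(b,(400,433),interpolation=2)]))"
```

```text
(no output)
```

View pics/cmb2.png

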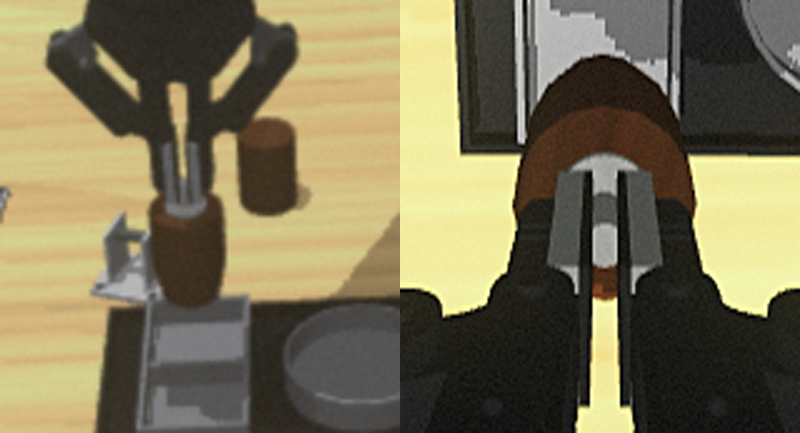

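```bash
python3 - <<'E'
from h import *
e=np.array(read_eef_pos());print(e,read_tcp_rot(),read_finger_gap())
im=cv2.imread('pics/w5.png');s=cv2.imread('pics/s5.png')
P=camera_params('wrist')
for b in (.068,.072,.076):
  for dz in (0,.056,.072):
    print(b,dz,proj('wrist',e+[0,0,b-e[2]+dz],P).round(1),proj('scene',e+[0,0,b-e[2]+dz]).round(1))
b=.072
for cam,I,n in (('wrist',im,'a'),('scene',s,'b')):
  for r,z in ((.011,.0575),(.02,.056),(.02,.022),(.016,0),(.004,.072)):
    pts=[proj(cam,e+[r*np.cos(k),r*np.sin(k),b-e[2]+z],P if cam=='wrist' else None) for k in np.linspace(0,6.28,60)]
    f=3
    if r==.011 and 1: I=cv2.resize(I,None,fx=f,fy=f,interpolation=2)
    cv2.polylines(I,[np.int32(np.array(pts)*f+1)],True,(0,0,255) if z!=.072 else (0,255,0),1)
  u=proj(cam,e,P if cam=='wrist' else None)*f
  x,y=int(u[0]),int(u[1]); C=I[max(0,y-220):y+220,max(0,x-190):x+190]; cv2.imwrite('pics/ov%s.png'%n,C)
E
python3 -c "
import cv2
a=cv2.imread('pics/ova.png');b=cv2.imread('pics/ovb.png');h=min(a.shape[0],b.shape[0]);cv2.imwrite('pics/ov.png',cv2.hconcat([a[:h],b[:h]]))"
```

```text
[ 0.65617827 -0.16705613  0.14922167] [ 1.14179987e-02  9.99933610e-01  1.25424251e-03 -9.12375566e-04] 0.0048825493176537305
0.068 0 [280.6 205.3] [198.1 248.7]
0.068 0.056 [280.6 229.6] [196.2 224.4]
0.068 0.072 [280.6 239.2] [195.6 217.1]
0.072 0 [280.6 206.7] [197.9 247. ]
0.072 0.056 [280.6 231.8] [196.  222.6]
0.072 0.072 [280.6 241.9] [195.5 215.3]
0.076 0 [280.6 208.1] [197.8 245.3]
0.076 0.056 [280.6 234.2] [195.9 220.8]
0.076 0.072 [280.6 244.7] [195.3 213.5]
```

View pics/ov.png

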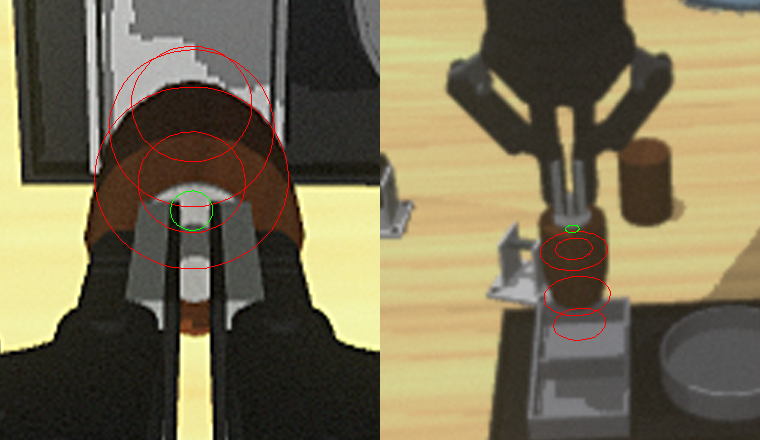

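```bash
cat > ov.py <<'E'
from h import *
def overlay(b,out,dx=0,dy=0,wi='w5',si='s5'):
  e=np.array(read_eef_pos())+[dx,dy,0]; P=camera_params('wrist'); f=3; cr=[]
  for cam,fn in (('wrist',wi),('scene',si)):
    I=cv2.resize(cv2.imread('pics/%s.png'%fn),None,fx=f,fy=f,interpolation=2)
    pp=lambda p: proj(cam,p,P if cam=='wrist' else None)
    for r,z in ((.011,.0575),(.02,.056),(.02,.022),(.016,0),(.004,.072)):
      pts=[pp(e+[r*np.cos(k),r*np.sin(k),b-e[2]+z]) for k in np.linspace(0,6.28,60)]
      cv2.polylines(I,[np.int32(np.array(pts)*f+1)],True,(0,0,255) if z!=.072 else (0,255,0),1)
    x,y=(pp(e)*f).astype(int); cr.append(I[y-220:y+220,x-190:x+190])
  cv2.imwrite(out,cv2.hconcat(cr))
E
python3 - <<'E'
from ov import *
overlay(.093,'pics/ov2.png')
E
```

```text
(no output)
```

View pics/ov2.png

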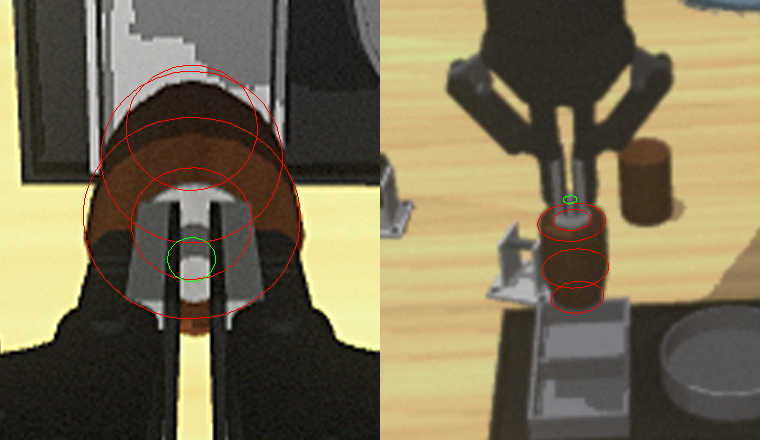

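```bash
python3 - <<'E'
from ov import *
overlay(.096,'pics/ov3.png',dx=.005)
E
```

```text
(no output)
```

View pics/ov3.png

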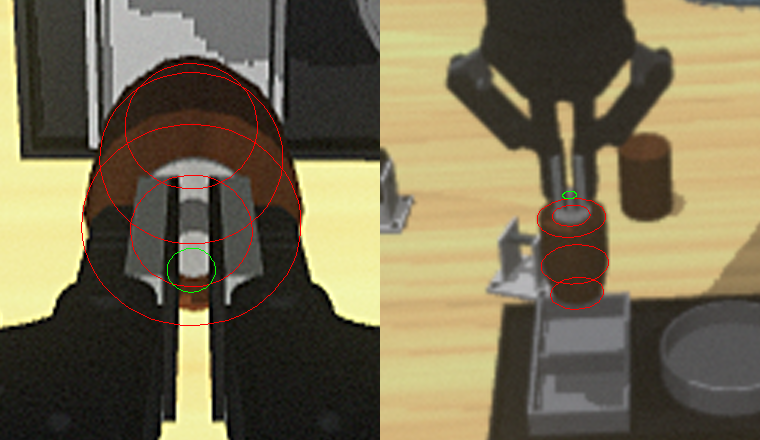

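```bash
python3 - <<'E'
from h import *
t=-.0255; X,Y=.654,-.1705
movel([X,Y,.09],Q(t),speed=.15); print(read_eef_pos(),read_ft_force())
save('wrist','w6.png'); save('scene','s6.png')
z=.072
while z>.058:
    movel([X,Y,z],speed=.08); F=read_ft_force(); print(z,read_eef_pos(),np.round(F,2))
    if F[2]>3: break
    z-=.002
save('wrist','w7.png'); save('scene','s7.png'); print(read_time_s())
E
python3 -c "
import cv2
a=cv2.imread('pics/s6.png')[150:300,140:350];b=cv2.imread('pics/s7.png')[150:300,140:350]
cv2.imwrite('pics/cmb3.png',cv2.resize(cv2.hconcat([a,b]),None,fx=1.9,fy=1.9,interpolation=2))"
```

```text
[ 0.6541417  -0.16994018  0.09029411] [ 0.81316378  0.74903571 -0.06024484]
0.072 [ 0.65311273 -0.17013285  0.07083865] [-0.42 -0.4  -0.87]
0.06999999999999999 [ 0.65406552 -0.17057567  0.0700229 ] [ 0.45  0.69 -1.02]
0.06799999999999999 [ 0.65394141 -0.17045386  0.06793881] [ 0.04 -0.74 -1.64]
0.06599999999999999 [ 0.65382368 -0.17044208  0.06577284] [ 0.18 -0.01 -0.44]
0.06399999999999999 [ 0.65381226 -0.1704606   0.06377101] [ 0.17  0.08 -0.59]
0.061999999999999986 [ 0.65381477 -0.1704456   0.06177756] [-0.21 -1.22 -0.47]
0.059999999999999984 [ 0.65413494 -0.17060273  0.06007774] [ 0.34  0.02 -0.32]
15.2833
```

View pics/cmb3.png

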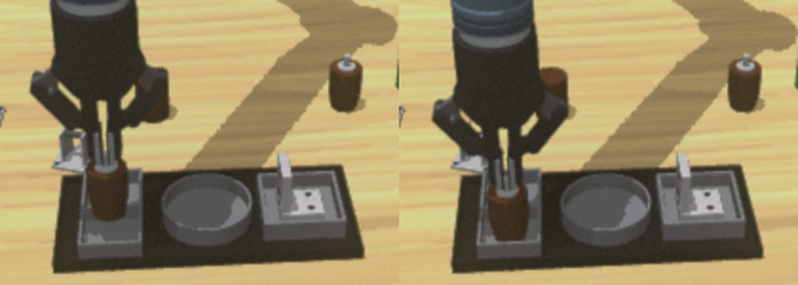

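View pics/w7.png

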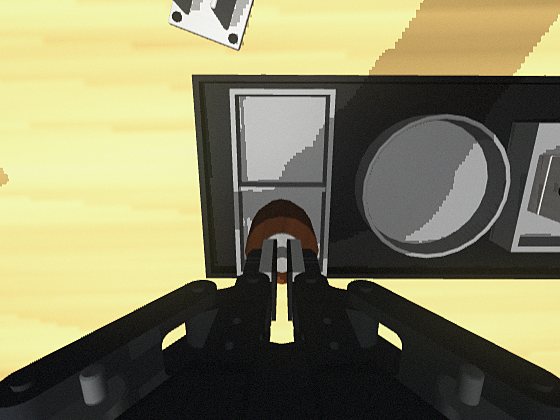

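```bash
python3 - <<'E'
from h import *
X,Y=.654,-.1705
z=.0585
while z>.04:
    movel([X,Y,z],speed=.08); F=read_ft_force(); print(round(z,4),read_eef_pos()[2],np.round(F,2))
    if F[2]>3: break
    z-=.0015
save('wrist','w8.png'); save('scene','s8.png'); print(read_time_s())
from ov import overlay
overlay(.009,'pics/ov4.png',dx=.003,wi='w8',si='s8')
E
```

```text
0.0585 0.05973345332465785 [ 0.3  -0.05  3.81]
15.6333
```

View pics/ov4.png

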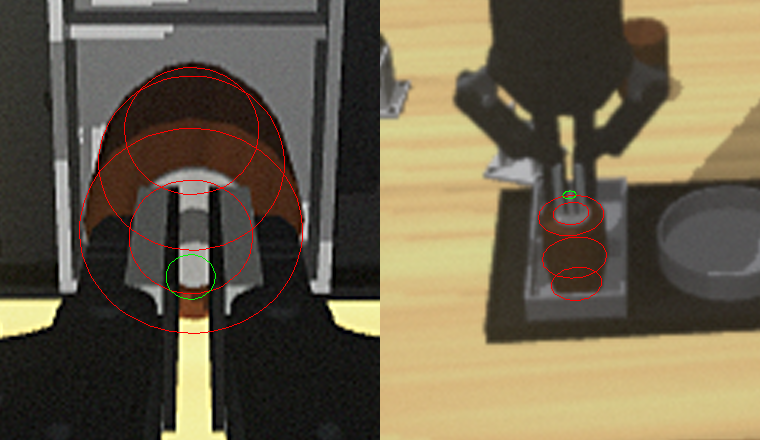

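```bash
python3 - <<'E'
from h import *
X,Y=.654,-.1705
move_gripper(.03); movel([X,Y,.16],speed=.25); move_gripper(.085)
x,y,_=OBJ['fL']
P=camera_params('wrist'); save('wrist','w9.png')
move_ptp([x,y,.16],Q(-.0255)); print(read_eef_pos(),read_time_s())
P=camera_params('wrist'); im=save('wrist','w10.png')
for r in tip_of('wrist','foot_a_c'): print(r,ray('wrist',r['at'],.028,P))
u=proj('wrist',(x,y,.0575),P);cv2.circle(im,tuple(int(v) for v in np.round(u)),2,(0,0,255),-1); cv2.imwrite('pics/w10o.png',im[:,:,::-1])
E
```

```text
[0.42828346 0.11359933 0.16058621] 18.5583
{'at': [282.3, 191.5], 'confidence': 0.73} [0.42933596 0.11487798 0.028     ]
```

View pics/w9.png

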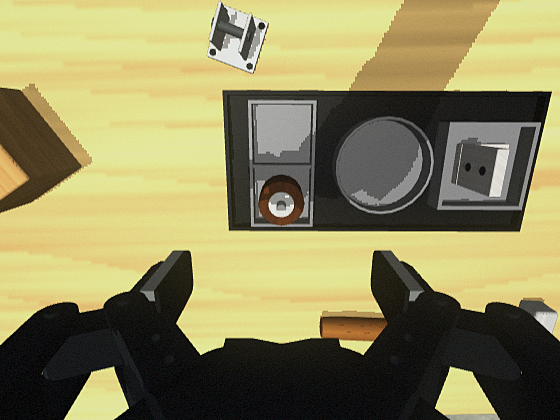

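View pics/w10o.png

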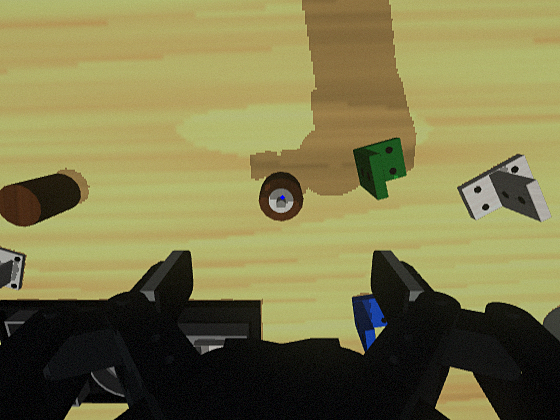

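```bash
python3 - <<'E'
from h import *
move_gripper(.06)
movel([.4285,.1145,.026],Q(-.0255),speed=.15); print(read_eef_pos(),read_ft_force())
im=save('scene','s11.png'); u=proj('scene',read_eef_pos()); print(u)
x,y=u.astype(int); c=im[y-60:y+40,x-60:x+60,::-1]; c=cv2.resize(c,None,fx=5,fy=5,interpolation=2); cv2.circle(c,(300,300),3,(0,0,255),-1); cv2.imwrite('pics/s11c.png',c)
E
```

```text
[0.42931249 0.11473697 0.0266433 ] [-0.04212915 -0.13090044 -0.52228439]
[321.68619499 194.82951626]
```

View pics/s11c.png

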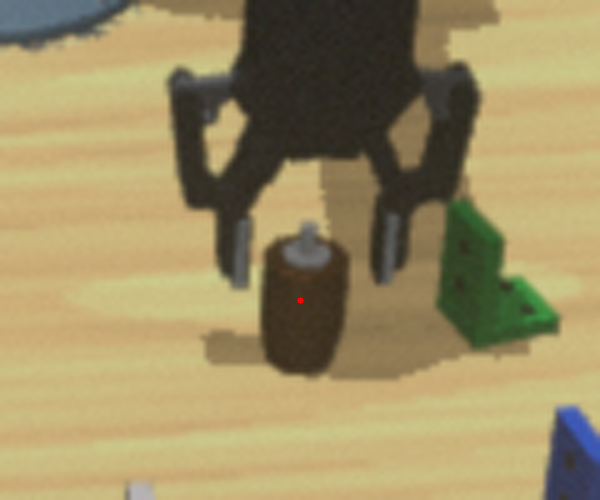

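```bash
python3 - <<'E'
from h import *
t=-.0255
movel([.4285,.1145,.017],Q(t),speed=.1); F=read_ft_force(); print(read_eef_pos(),F)
assert F[2]<4
move_gripper(0,50); print('gap',read_finger_gap(),read_eef_pos(),np.round(read_ft_force(),2))
movel([.4285,.1145,.15],speed=.2); print('lifted',read_finger_gap(),read_time_s())
move_ptp([.5985,-.169,.15],Q(t)); print(read_eef_pos(),read_finger_gap())
save('wrist','w12.png');save('scene','s12.png')
from ov import overlay
overlay(.15-.017,'pics/ov5.png',wi='w12',si='s12')
E
```

```text
[0.42838769 0.11457939 0.01716878] [-0.87446091 -0.41938123  0.18048679]
gap 0.03868413619339872 [0.42890811 0.11466334 0.01765224] [-0.4  -1.13  5.9 ]
lifted 0.03829548804514913 21.5083
[ 0.59810253 -0.16694266  0.14887931] 0.03899819366854585
```

View pics/ov5.png

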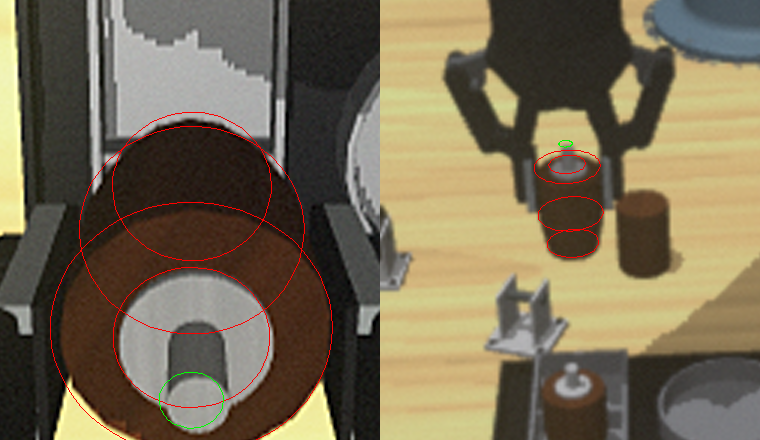

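```bash
python3 - <<'E'
from h import *
t=-.0255; X,Y=.597,-.169
movel([X,Y,.05],Q(t),speed=.15); print(read_eef_pos(),read_ft_force())
movel([X,Y,.034],speed=.1); print(read_ft_force())
z=.031
while z>.02:
    movel([X,Y,z],speed=.08); F=read_ft_force(); print(round(z,4),read_eef_pos(),np.round(F,2))
    if F[2]>3: break
    z-=.0015
save('wrist','w13.png'); save('scene','s13.png'); print(read_time_s(),read_finger_gap())
E
python3 -c "
import cv2
a=cv2.imread('pics/s13.png')[150:300,140:300];b=cv2.imread('pics/w13.png')
cv2.imwrite('pics/cmb4.png',cv2.hconcat([cv2.resize(a,(400,375),interpolation=2),cv2.resize(b,(400,375),interpolation=2)]))"
```

```text
[ 0.59785235 -0.16935471  0.05088636] [ 0.59839699 -0.45710603 -0.42000046]
[ 0.69678017  0.84801211 -1.01645651]
0.031 [ 0.59702162 -0.16897608  0.03099114] [ 0.84 -0.02 -0.07]
0.0295 [ 0.5970169  -0.16897467  0.02950858] [ 0.32 -0.81 -0.74]
0.028 [ 0.59692326 -0.16896987  0.02789956] [ 0.45  0.24 -0.86]
0.0265 [ 0.59689236 -0.1689548   0.02636564] [-0.26  0.8  -1.23]
0.025 [ 0.59737161 -0.16913135  0.02576998] [-1.69  0.02  4.89]
25.3333 0.038807371458137195
```

View pics/cmb4.png

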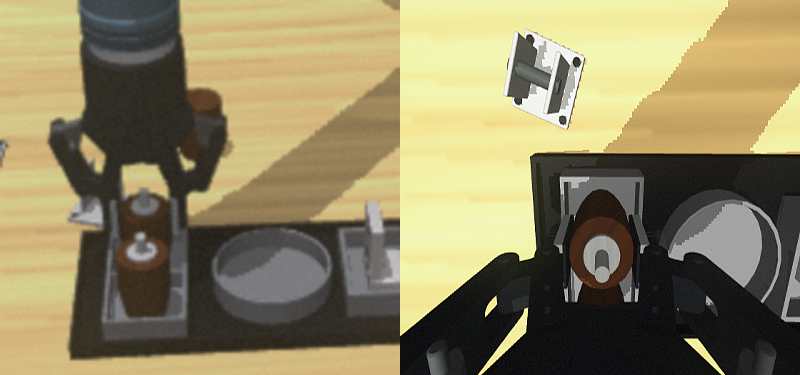

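```bash
python3 - <<'E'
from h import *
X,Y=.597,-.169
move_gripper(.056); print(read_ft_force()); movel([X,Y,.17],speed=.25); save('wrist','w14.png')
x,y,p=OBJ['ca']
move_gripper(.065)
move_ptp([x,y,.17],Q(p)); print(read_eef_pos(),read_time_s())
P=camera_params('wrist'); im=save('wrist','w15.png')
for r in tip_of('wrist','castor_c'): print(r,ray('wrist',r['at'],.029,P))
c,s=np.cos(p),np.sin(p)
I=cv2.resize(im[:,:,::-1],None,fx=2,fy=2,interpolation=2)
for a,b,z in ((.023,.023,.005),(.015,.014,.044)):
    pts=[proj('wrist',(x+c*i*a-s*j*b,y+s*i*a+c*j*b,z),P) for i,j in ((1,1),(1,-1),(-1,-1),(-1,1))]
    cv2.polylines(I,[np.int32(np.array(pts)*2+.5)],True,(0,0,255) if z<.01 else (0,255,0),1)
cv2.imwrite('pics/w15o.png',I[200:560,300:860])
E
```

```text
[-0.49073958  0.14850887  0.63082029]
[ 0.42164121 -0.32161487  0.17013783] 27.625
{'at': [278.0, 187.2], 'confidence': 0.83} [ 0.41988023 -0.3242704   0.029     ]
```

View pics/w14.png

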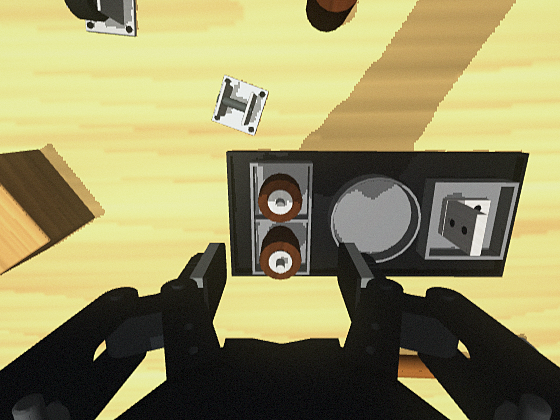

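View pics/w15o.png

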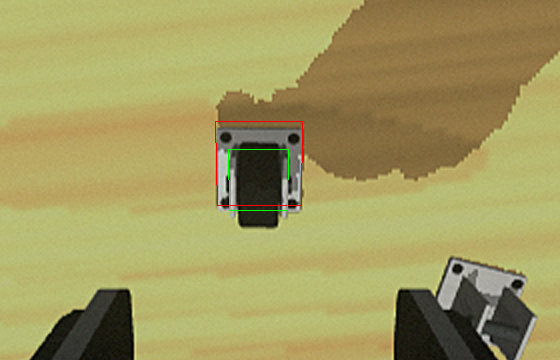

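```bash
python3 - <<'E'
from h import *
p=-.11; x,y=.4215,-.323
movel([x,y,.03],Q(p),speed=.2); 
movel([x,y,.015],speed=.08); F=read_ft_force(); print(read_eef_pos(),F)
assert F[2]<4
move_gripper(0,50); print('gap',read_finger_gap(),np.round(read_ft_force(),2))
movel([x,y,.15],speed=.2); print('lifted',read_finger_gap(),read_time_s())
move_ptp([.63,-.0705,.15],Q(p)); print(read_eef_pos(),read_finger_gap())
save('wrist','w16.png');save('scene','s16.png')
E
python3 -c "
import cv2
a=cv2.imread('pics/s16.png')[130:300,120:340];b=cv2.imread('pics/w16.png')
cv2.imwrite('pics/cmb5.png',cv2.hconcat([cv2.resize(a,(400,310),interpolation=2),cv2.resize(b,(400,310),interpolation=2)]))"
```

```text
[ 0.42130272 -0.32272322  0.01481753] [-0.22918683  0.06755136 -0.32444686]
gap 0.026728022567378603 [-1.24 -0.33  2.9 ]
lifted 0.02672459327936616 30.1667
[ 0.62868403 -0.07370549  0.14988951] 0.02678475578156088
```

View pics/cmb5.png

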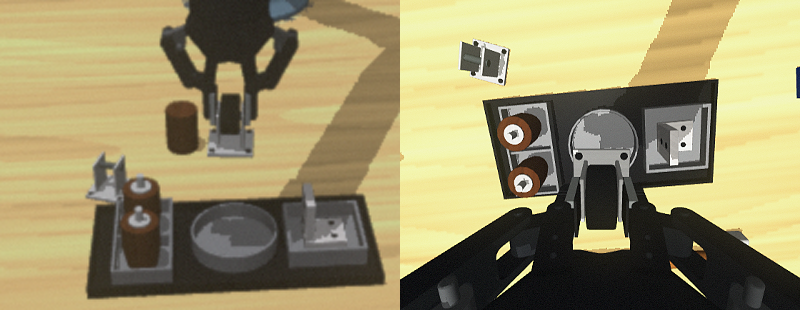

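```bash
python3 - <<'E'
from h import *
p=-.11; X,Y=.63,-.0705
movel([X,Y,.05],Q(p),speed=.15); print(read_eef_pos(),read_ft_force())
movel([X,Y,.032],speed=.1)
z=.029
while z>.018:
    movel([X,Y,z],speed=.08); F=read_ft_force(); print(round(z,4),read_eef_pos(),np.round(F,2))
    if F[2]>3: break
    z-=.0015
move_gripper(.05); print(read_finger_gap()); movel([X,Y,.2],speed=.25)
save('wrist','w17.png'); P=camera_params('wrist')
for n,z in [('castor_c',.038),('foot_a_c',.037),('angle_bracket_c',.039)]:
  for r in tip_of('wrist',n): print(n,np.round(r['at']),round(r['confidence'],2),ray('wrist',r['at'],z,P).round(4))
move_ptp([.45,.3,.25],Q(p))
save('top','t17.png');save('scene','s17.png'); print(read_time_s())
E
```

```text
[ 0.63084487 -0.07104778  0.0508637 ] [ 0.26056742  0.5205362  -0.14933234]
0.029 [ 0.62999059 -0.07048337  0.02900861] [ 0.46 -0.24 -1.23]
0.0275 [ 0.630028   -0.07047901  0.02752389] [-0.29 -0.09 -1.31]
0.026 [ 0.62988669 -0.0704714   0.02587505] [ 0.03  0.06 -0.71]
0.0245 [ 0.63024437 -0.07058728  0.02459686] [ 0.29 -0.1  -1.01]
0.023 [ 0.63026477 -0.07055594  0.02456772] [-2.9   1.42  6.85]
0.04998600240034235
castor_c [282. 186.] 0.96 [ 0.6296 -0.0689  0.038 ]
foot_a_c [186. 167.] 0.85 [ 0.5981 -0.1663  0.037 ]
angle_bracket_c [539. 113.] 0.94 [0.5834 0.1932 0.039 ]
angle_bracket_c [358. 184.] 0.68 [0.6352 0.0117 0.039 ]
36.95
```

View pics/w17.png

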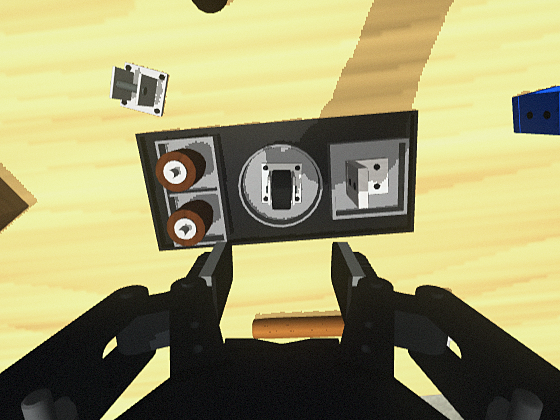

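View pics/t17.png

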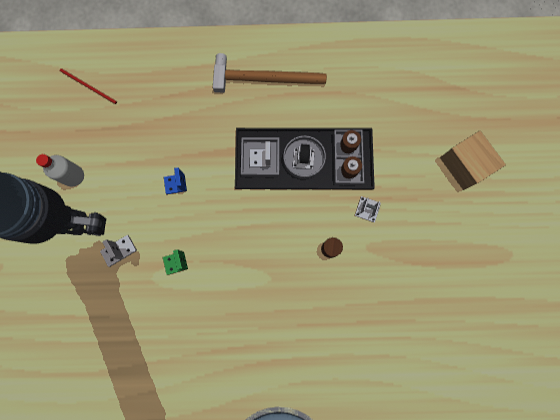

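View pics/s17.png

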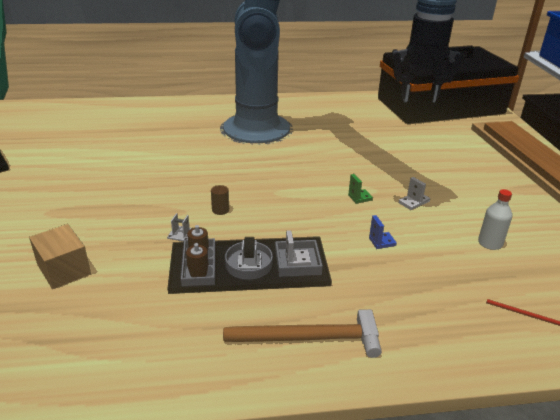

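```bash
python3 - <<'E'
from h import *
i=cv2.imread('pics/t17.png')
cv2.imwrite('pics/c4.png',cv2.resize(i[125:195,230:380],(750,350),interpolation=cv2.INTER_CUBIC))
t=-.0255
for px in ((351.8,138.8),(351.8,167.3)):
    w=ray('top',px,.0665); d=w[:2]-[.6275,-.169]; print(w, d[0]*np.cos(t)+d[1]*np.sin(t), -d[0]*np.sin(t)+d[1]*np.cos(t))
E
```

```text
[ 0.65235064 -0.1699465   0.0665    ] 0.024866696885006447 -0.0003125741454669817
[ 0.59000612 -0.1664478   0.0665    ] -0.03754676850134473 0.001595377052125307
```

View pics/c4.png

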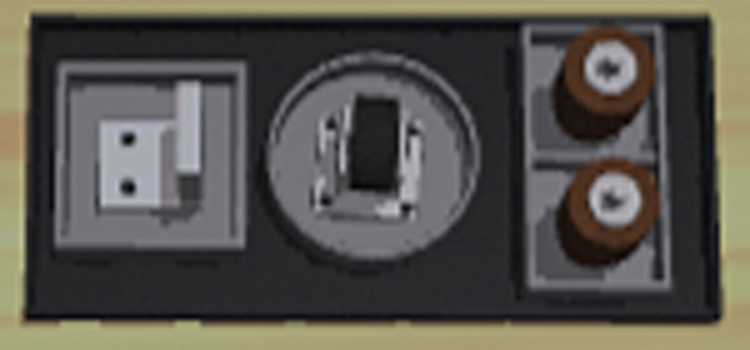

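```bash
python3 -c "
from h import *
print(sign_off(),read_time_s())"
```

```text
the job is handed in; nothing more can be done
the job is handed in; nothing more can be done
```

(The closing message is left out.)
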